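Close the field battery canister: sealing disk in the mouth, screw ring over it

TASK

Close the battery canister on the radio table: first set the loose sealing disk into its open mouth, plug down and knob up, so that it lies flat on the rim all round. Then put the screw ring over the disk and screw it clockwise until it is fully home and tight down on the disk. Let go of both and leave the other things on the table where they are, upright as they stand.

Things in the scene. Friction and masses are not known exactly. Their poses are not given: they have to be found in the camera images.
- mouth (a point): Centre of the canister's open mouth in the plane of its rim (neck top, 104 above the table). Bore 53 across, 32 deep. Outside the neck (66 across) are four ridges of a four-start right-hand thread, 74 across, 26 mm down per full turn, each starting 8 below the rim, 90 degrees apart. The x and y axes here do not tell where the threads start.
- canister: Grey round battery canister, bolted to the table, does not move. Foot 132 across, body 110 across and 72 high, then the neck, 66 across and 32 high, open at the top. Origin: centre of its underside, z up.
- disk_mid (a point): Centre of the sealing disk half-way up, 23 above its underside; z points to its knob. Grasp it by the knob, which spans 9 below to 23 above this point. Seated, this point is 15 above the rim.
- disk: Grey plastic sealing disk, 46 high, about 90 g. From below: plug 50 across, 8 deep, chamfered foot (enters the bore); flange 64 across, 6 thick, chamfered top edge (lies on the rim); round pull knob 22 across, 32 high. Starts standing on its plug, knob up. Origin: centre of its underside.
- ring_mid (a point): Centre of the screw ring half-way up, 32 above its underside, on its axis, z to the grip collar. Set on the neck it rests with this point 16 to 23 above the rim; screwed clockwise from above it sinks 26 mm a full turn, for 60 to 180 degrees depending on how it starts, until it stops hard on the disk with this point 12 above the rim. Until then it turns easily (under 0.3 N m).
- ring: Grey plastic screw ring, 64 high, about 130 g, collar up. Skirt 89 across, 31 high, 77 inside, four inward steel studs 3 above the underside, 69 between tips; an inner face 26 up lands on the disk. Above it a twelve-sided grip collar, 62 across flats, 31 to 64 up, 48 hole through (the knob stands in it). Flats face its own x and y and every 30 degrees. Origin: centre of underside.
- tape: roll of black insulating tape lying flat, 80 outside, 52 hole, 25 high, plain walls without studs or collar: not part of the job. Loose; to be left where it is. Origin: centre of its underside.
- handheld: handheld radio lying on its back, 115 x 58 x 32 with a 90 stub aerial on one end. Loose; to be left where it is. Origin: centre of its underside.
- handmic: hand microphone lying flat, 85 x 60 x 30. Loose; to be left where it is. Origin: centre of its underside.
- mug: white mug, 80 across, 95 high, handle on its own +y side. Loose; to be left where it is. Origin: centre of its underside.
- mouse: round computer mouse, 62 across, 32 high. Loose; to be left where it is. Origin: centre of its underside.
Mind the look-alikes: they are no part of the job. What is shaped like the ring but purple is not meant.

How it is judged:
On the way:
1. the sealing disk is fully seated in the mouth, let go, before the ring is over it (z of disk_mid in the frame of mouth between 0.0125 and 0.0168 m and horizontal distance between disk_mid and mouth below 0.004 m and angle between disk_mid's own z axis and vertical below 0.06 rad and horizontal distance between ring_mid and mouth above 0.06 m and contact force between disk and the fingers below 0.1 N), for 0.2 s.
At the end, for the whole second after the job is handed in: The disk lies flat in the mouth (its centre 12.5 to 16.8 mm above the rim, within 4 mm of the mouth's axis, tilted less than 0.06 rad) and the ring is screwed home over it (its centre 9.5 to 13.5 mm above the rim, within 4 mm of the axis, tilted less than 0.05 rad), both released and at rest (z of disk_mid in the frame of mouth between 0.0125 and 0.0168 m and horizontal distance between each of disk_mid, ring_mid and mouth below 0.004 m and angle between disk_mid's own z axis and vertical below 0.06 rad and z of ring_mid in the frame of mouth between 0.0095 and 0.0135 m and angle between ring_mid's own z axis and vertical below 0.05 rad and linear speed of each of ring, disk below 0.01 m/s); the robot touches nothing.
It fails at once if a bystander (tape roll, handheld radio, hand microphone, mug or mouse) is pushed more than 40 mm (distance of any of tape, handheld, handmic, mug, mouse from where it was at the start of the episode above 0.04 m).
It fails at once if a bystander is tipped over (angle between any of tape, handheld, handmic, mug, mouse's own z axis and vertical above 0.3 rad).
It also fails if it takes over 72 s, if anything falls off the work surface, if the arm or the gripper's body presses on something with over 40 N, if the wrist force passes 120 N, or if a joint passes its speed limit or range.

ROBOT

A 6-joint arm with a two-finger parallel gripper is mounted at the origin on the work surface. World frame = base frame: x ahead of the robot, y to its left, z up, the work surface at z = 0. Lengths are in m, angles in rad, forces in N, time in s.
With the tool pointing down it reaches from about 0.3 to 0.85 m from the base axis. Payload 4.2 kg.
Tool frame: the origin (TCP) lies midway between the tips of the shut fingers; the grasp point (between the pads) lies ctrl.grasp_offset behind it (ctrl.grasp_offset is the distance from the TCP to the grasp point, in m); x points along the fingers, y is the direction in which the jaws open and shut, and the axes are right-handed (so a half turn about x gives the same grasp; the last joint's range is limited). The gripper opens to 91 mm and grips with 3 to 60 N. Pads are 32 mm wide; open, the fingers measure 118 mm over their backs; the gripper's body (76 mm by 178 mm) begins 60 mm behind the grasp point.
Start: joints at [-1.262, 0.32, 1.565, -0, 1.257, -0.02], TCP at [0.186, -0.544, 0.214] pointing down, gripper open.
Joint ranges: [-3.11, 3.11], [-0.84, 2.01], [0.21, 2.61], [-1.34, 4.49], [0.05, 2.63], [-2.56, 2.56]. Speed limits (rad/s): [2.57, 2.57, 3.14, 3.14, 3.14, 3.14].

INTERFACE

Orientations are given as a unit quaternion [x, y, z, w].
In Python, from workcell import ctrl, viewer gives the robot as it stands.
- The arm moves only by the shell command python3 -m handwheel 'ROWS' [FORCE]. ROWS is JSON, a list that holds one entry, the list of rows, each a list of 7 numbers: the turn, a rotation vector about the tool's x, y, z in rad, then the shift along the tool's x, y, z in mm, then the finger opening in mm, from 0 to 91.2. A call has 1 to 20 rows; each row is the pose to reach, as a shift and turn from the pose measured when the call began, along the tool's axes at that moment; what a row does not reach only later rows make up. A row lasts 1/10 s, in which the tool goes at most 50 mm and 8.59 degrees, less where a joint would pass 70% of its speed; a pose out of reach is approached as far as the arm can. A call with a gripper value outside its range is refused whole. The fingers move at their own pace and stop on an object; FORCE is the grip in N (left out, the last holds). Time passes only in rows, so rows that repeat a pose let the fingers close. It gives the time, the measured TCP pose, the force and the opening at its end, in the units of the state.
- ctrl.sense(): the state, without advancing time (a new reading comes with each control period).
- viewer.capture(name): name is "scene" or "top" or "wrist"; returns (picture, depth): 400x640x3 uint8, red, green, blue; 400x640 float32, m along the optical axis (not along the pixel's ray), 0 where there is no reading.
- viewer.calibration(name): a dict with "K" (3x3 intrinsics, pixels), "k1" (the pictures are not rectified: a ray, as slopes to the right and down, at radius r is drawn at 1 + k1 r^2 times it, then the intrinsics apply), "R" (3x3) and "t" (3): a world point X has camera coordinates R X + t; the wrist camera has in their place "tool_from_camera" (4x4, takes a point from camera to tool coordinates, whose origin is the TCP and whose axes are the tool frame's). Camera axes: x right, y down, z forward; pixel columns grow to the right and rows downward; lengths in m; the calibration is good to about 2 mm. A picture is of the moment at which its call begins: read the wrist's pose just before it. calibration takes no time and is no camera call.
- ctrl.hand_in(): hands the job in, once; it reports no verdict.
The state is a dict: "t": time; "joint_pos": joint angles; "joint_vel": joint speeds; "effort": joint torques, N m; "position": TCP position; "tool_rot": TCP orientation; "contact_force": force on the tool from outside, world axes, zero at the start; "torque": the same for the moment, N m; "width": finger opening in m.
Only numpy, scipy, OpenCV 4.12 (cv2) and the standard library are available. Lean on these libraries where they do the work, as an engineer would, in place of code of your own. Each camera call takes 0.05 s, during which the arm holds its last target. There are 200 camera calls.

## Working session

There is one attempt and no reset: what is moved stays moved. The work goes in short steps, Python scripts to look and compute and a shell command to move; the robot and the scene stay as the last step left them, time stands still between calls to the robot, and variables do not carry over. Pictures are saved under pics/ and viewed, about 8 in all and at most 12, crops included, and the job is handed in when it is done.

```bash
mkdir -p pics; ls; cat > h.py <<'E'
import numpy as np, cv2
from workcell import ctrl, viewer
from scipy.spatial.transform import Rotation as R
def cap(n,save=None):
    s=ctrl.sense(); im,d=viewer.capture(n)
    if save: cv2.imwrite('pics/'+save,im[...,::-1])
    return s,im,d
def cam(n,s=None):
    c=viewer.calibration(n); K=np.array(c['K'])
    if 'R' in c:
        Rc=np.array(c['R']);o=-Rc.T@np.array(c['t']);A=Rc.T
    else:
        T=np.array(c['tool_from_camera']);Q=R.from_quat(s['tool_rot']).as_matrix()
        A=Q@T[:3,:3];o=Q@T[:3,3]+np.array(s['position'])
    return K,c['k1'],A,o
def rays(n,uv,s=None):
    K,k1,A,o=cam(n,s)
    uv=np.atleast_2d(np.array(uv,float))
    p=cv2.undistortPoints(uv[:,None],K,np.array([k1,0,0,0,0.]))[:,0]
    return o,np.c_[p,np.ones(len(p))]@A.T
def onplane(n,uv,z,s=None):
    o,d=rays(n,uv,s); return o+d*((z-o[2])/d[:,2])[:,None]
def cloud(n,dep,s=None):
    h,w=dep.shape; v,u=np.mgrid[:h,:w]
    o,d=rays(n,np.c_[u.ravel(),v.ravel()],s)
    P=o+d*dep.reshape(-1,1); P[dep.ravel()==0]=np.nan
    return P.reshape(h,w,3)
E
python3 - <<'E'
from h import *
s,a,d=cap('top','top.png'); np.save('top_d.npy',d)
s,a,d=cap('scene','scene.png'); np.save('scene_d.npy',d)
print(s,ctrl.grasp_offset)
E
```

```text
pics
{'t': 0.05, 'joint_pos': array([-1.26197096e+00,  3.20273463e-01,  1.56563551e+00, -7.26379215e-06,
        1.25740010e+00, -1.99920874e-02]), 'joint_vel': array([-7.14367639e-05, -2.05123538e-06, -2.08802672e-03,  8.94632124e-04,
        1.01469636e-04, -2.19049393e-04]), 'effort': array([-1.58104007e-05, -4.13724053e+01, -2.32785738e+01,  7.30565074e-02,
        4.19221236e-02, -4.79938853e-05]), 'position': array([ 0.18553536, -0.54372689,  0.21314777]), 'tool_rot': array([-0.69748152, -0.11633242,  0.69766102, -0.11513206]), 'contact_force': array([ 0.55095719,  0.18717048, -0.00657793]), 'torque': array([-0.00704339, -0.00863726,  0.04534126]), 'width': 0.09090618805566816} 0.0188
```

View pics/top.png

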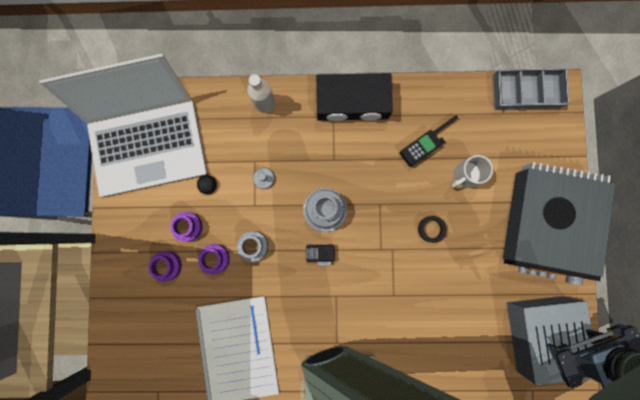

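View pics/scene.png

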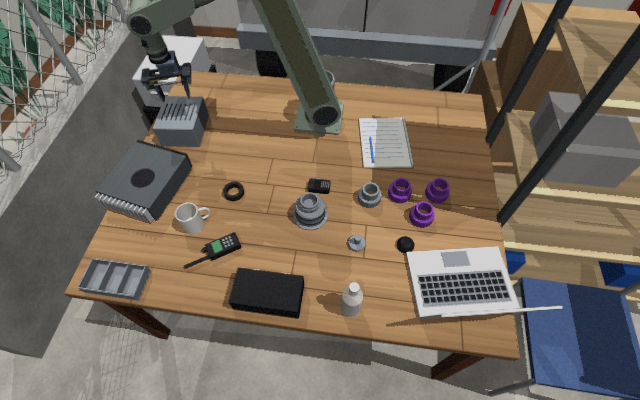

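Top view: the canister is at (325,209) and the disk at (263,178). Ring candidates are grey (253,247), purple (186,227), (213,259) and (164,266), and the tape roll (432,229). Only the grey one with a collar fits. I'll confirm it in a crop and measure.

```bash
python3 - <<'E'
from h import *
a=cv2.imread('pics/top.png'); d=np.load('top_d.npy')
cv2.imwrite('pics/crop.png',cv2.resize(a[150:280,225:365],None,fx=5.5,fy=4.6*1,interpolation=cv2.INTER_CUBIC)[:600,:800])
P=cloud('top',d)
for n,(u,v),r,zl,zh in [('can',(325,209),26,.095,.115),('disk',(263,178),14,.036,.06),('flange',(263,178),14,.008,.022),('ring',(253,247),18,.055,.075),('skirt',(253,247),18,.024,.04)]:
    q=P[v-r:v+r,u-r:u+r].reshape(-1,3); q=q[(q[:,2]>zl)&(q[:,2]<zh)]
    if len(q)<4: print(n,len(q)); continue
    c,rad=cv2.minEnclosingCircle(q[:,:2].astype(np.float32))
    print(n,len(q),c,rad,q.mean(0),q[:,2].min(),q[:,2].max())
E
```

```text
can 202 (0.5277401208877563, 0.035246193408966064) 0.036853451281785965 [0.52745397 0.03515889 0.10265037] 0.09503787008413189 0.11125350457387162
disk 46 (0.6245713233947754, 0.21855373680591583) 0.010751203633844852 [0.62469743 0.21816496 0.04530508] 0.03722341779577154 0.0506989059055456
flange 288 (0.6251867413520813, 0.2188994586467743) 0.0319862961769104 [0.62421859 0.21769911 0.01336962] 0.008137555755142856 0.01973547176009305
ring 172 (0.42256706953048706, 0.2507302165031433) 0.03224659338593483 [0.42127001 0.25013543 0.06291106] 0.05516402705529444 0.07001650387003333
skirt 308 (0.4221329689025879, 0.24935662746429443) 0.044090092182159424 [0.42292674 0.24367877 0.03086762] 0.024465853528123027 0.03988363382645432
```

View pics/crop.png

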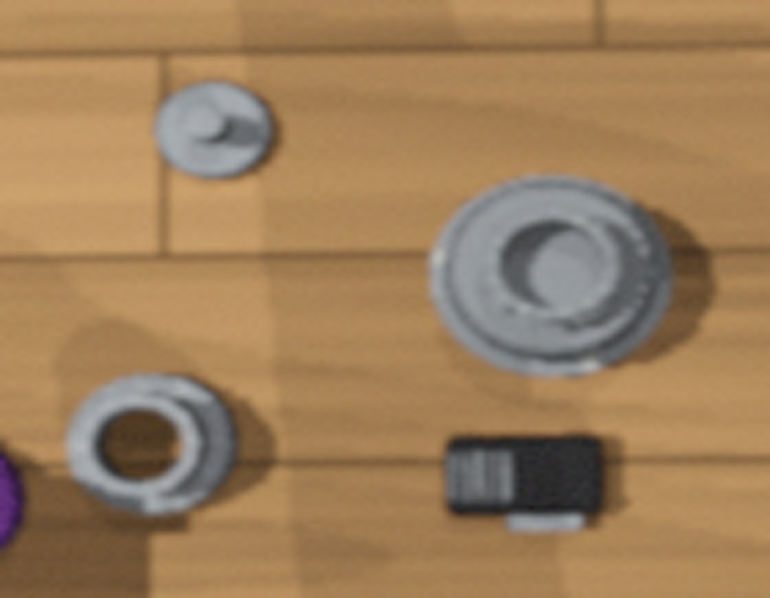

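The crop confirms it: a grey collared ring at crop (150,445), the disk at (213,130) and the canister at (550,275). I'll move above the disk next.

```bash
cat >> h.py <<'E'
def plan(tcp,turn=0):
    """tool-axis shift in mm to a world TCP; also the turn"""
    s=ctrl.sense(); Q=R.from_quat(s['tool_rot']).as_matrix()
    print('shift',np.round(Q.T@(np.array(tcp)-s['position'])*1000,1),'t',s['t'])
    print('x axis',Q[:,0].round(4),'yaw of y',np.degrees(np.arctan2(Q[1,1],Q[0,1])).round(2))
    # turn that makes x straight down
    v=np.cross(Q[:,0],[0,0,-1]); print('level turn (tool)',(Q.T@v).round(4),'q',s['joint_pos'].round(3))
E
python3 - <<'E'
from h import *
plan([.6247,.2185,.215]); print(viewer.calibration('wrist')['tool_from_camera'])
E
```

```text
shift [  -0.8 -579.6 -661.8] t 0.1
x axis [-5.0e-04  1.5e-03 -1.0e+00] yaw of y -71.16
level turn (tool) [-0.     -0.0001  0.0016] q [-1.262  0.32   1.566  0.     1.257 -0.02 ]
[[-6.95514034e-05 -2.88063673e-01  9.57611255e-01 -1.72897592e-01]
 [ 9.99999895e-01 -4.53943417e-04 -6.39228203e-05 -6.29783386e-04]
 [ 4.53115168e-04  9.57611150e-01  2.88063675e-01 -8.11995682e-02]
 [ 0.00000000e+00  0.00000000e+00  0.00000000e+00  1.00000000e+00]]
```

```bash
python3 -m handwheel '[[[-0.15,0,0,0,-30,-35,91],[-0.3,0,0,0,-65,-75,91],[-0.45,0,0,0,-97,-110,91],[-0.55,0,0,0,-130,-148,91],[-0.65,0,0,0,-162,-185,91],[-0.75,0,0,0,-195,-222,91],[-0.85,0,0,0,-227,-260,91],[-0.95,0,0,0,-260,-297,91],[-1.05,0,0,0,-292,-334,91],[-1.15,0,0,0,-325,-371,91],[-1.25,0,0,0,-357,-408,91],[-1.35,0,0,0,-390,-445,91],[-1.45,0,0,0,-422,-482,91],[-1.55,0,0,0,-455,-519,91],[-1.6,0,0,0,-487,-556,91],[-1.6,0,0,0,-520,-594,91],[-1.6,0,0,0,-550,-630,91],[-1.6,0,0,0,-579.6,-661.8,91],[-1.6,0,0,0,-579.6,-661.8,91],[-1.6,0,0,0,-579.6,-661.8,91]]]'
python3 - <<'E'
from h import *
s,a,d=cap('wrist','w1.png'); np.save('w1.npy',d)
P=cloud('wrist',d,s)
m=(P[...,2]>.036)&(P[...,2]<.06)&(np.hypot(P[...,0]-.6247,P[...,1]-.2185)<.05)
q=P[m]; print(len(q),q.mean(0),cv2.minEnclosingCircle(q[:,:2].astype(np.float32)))
m=(P[...,2]>.009)&(P[...,2]<.018)&(np.hypot(P[...,0]-.6247,P[...,1]-.2185)<.05)
q=P[m]; print(len(q),q.mean(0),cv2.minEnclosingCircle(q[:,:2].astype(np.float32)))
plan([.6247,.2185,.215])
E
```

```text
t: 2.1
position: [0.6243, 0.219, 0.2128]
tool_rot: [0.402, 0.582, -0.403, 0.581]
contact_force: [0.2, -0.3, -0.7]
width: 0.0912
284 [0.6227839  0.22395425 0.04719285] ((0.6231300234794617, 0.22298790514469147), 0.011082918383181095)
1538 [0.62229141 0.22526348 0.01579609] ((0.6230734586715698, 0.2229735106229782), 0.03199233487248421)
shift [-1.7  0.7 -0.2] t 2.15
x axis [-2.3e-03  3.0e-04 -1.0e+00] yaw of y 20.53
level turn (tool) [-0.     -0.0011  0.0021] q [ 3.180e-01  4.590e-01  1.348e+00  1.000e-03  1.337e+00 -4.000e-02]
```

View pics/w1.png

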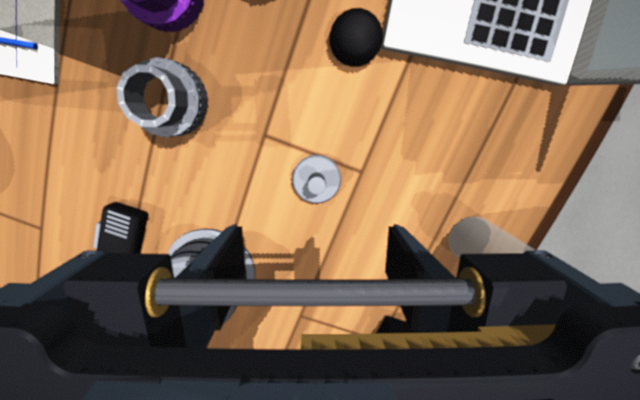

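Wrist view: disk at (316,178), ring at (160,97), path clear. The two cameras differ by 4.5 mm, only along the pads' width. I'll aim between them and grasp.

```bash
python3 - <<'E'
from h import *
plan([.6238,.2213,.020])
E
```

```text
shift [193.3   1.3  -2.9] t 2.15
x axis [-2.3e-03  3.0e-04 -1.0e+00] yaw of y 20.53
level turn (tool) [-0.     -0.0011  0.0021] q [ 3.180e-01  4.590e-01  1.348e+00  1.000e-03  1.337e+00 -4.000e-02]
```

```bash
python3 -m handwheel '[[[0,0,0.002,40,0.5,-1,50],[0,0,0.002,80,0.8,-2,50],[0,0,0.002,120,1.3,-3,50],[0,0,0.002,150,1.3,-3,50],[0,0,0.002,175,1.3,-3,50],[0,0,0.002,188,1.3,-3,50],[0,0,0.002,193,1.3,-3,50],[0,0,0.002,193,1.3,-3,50],[0,0,0.002,193,1.3,-3,15],[0,0,0.002,193,1.3,-3,15],[0,0,0.002,193,1.3,-3,15],[0,0,0.002,193,1.3,-3,15],[0,0,0.002,193,1.3,-3,15],[0,0,0.002,193,1.3,-3,15],[0,0,0.002,193,1.3,-3,15]]]' 25
python3 - <<'E'
from h import *
# target: hover so canister sits in front of wrist camera (same tool yaw)
plan([.5275,.035,.27])
E
```

```text
t: 3.65
position: [0.6242, 0.2216, 0.0211]
tool_rot: [0.403, 0.581, -0.402, 0.581]
contact_force: [-0.2, -0.2, 4.1]
width: 0.0211
shift [-249.3 -155.7  140.5] t 3.65
x axis [ 7.0e-04  1.5e-03 -1.0e+00] yaw of y 20.53
level turn (tool) [ 0.     -0.0011 -0.0012] q [ 3.230e-01  6.140e-01  1.591e+00  1.000e-03  9.360e-01 -3.600e-02]
```

```bash
python3 -m handwheel '[[[0,0,0,-40,0,0,15],[0,0,0,-90,0,0,15],[0,0,0,-140,0,0,15],[0,0,0,-170,-30,40,15],[0,0,0,-200,-60,80,15],[0,0,0,-230,-90,115,15],[0,0,0,-249,-120,150,15],[0,0,0,-249,-140,180,15],[0,0,0,-249,-155,200,15],[0,0,0,-249,-155,200,15],[0,0,0,-249,-155,200,15],[0,0,0,-249,-155,200,15]]]'
python3 - <<'E'
from h import *
s,a,d=cap('wrist','w2.png'); np.save('w2.npy',d); np.save('w2s.npy',np.r_[s['position'],s['tool_rot']])
P=cloud('wrist',d,s)
c0=np.array([.5275,.035])
for lo,hi,r in [(.097,.112,.05),(.066,.08,.065)]:
  m=(P[...,2]>lo)&(P[...,2]<hi)&(np.hypot(P[...,0]-c0[0],P[...,1]-c0[1])<r)
  q=P[m]; print(len(q),q.mean(0),np.median(q[:,2]),cv2.minEnclosingCircle(q[:,:2].astype(np.float32)))
# held disk in tool frame
Q=R.from_quat(s['tool_rot']).as_matrix(); T=(P-s['position'])@Q
m=(np.abs(T[...,1])<.045)&(np.abs(T[...,2])<.045)&(T[...,0]>-.01)&(T[...,0]<.02)
t=T[m]; print(len(t)); print(np.histogram(t[:,0],bins=12))
for lo,hi in [(0,.01)]:
  k=t[(t[:,0]>lo)&(t[:,0]<hi)]; print(k.min(0),k.max(0),cv2.minEnclosingCircle(k[:,1:].astype(np.float32)))
plan([.5275,.035,.27])
E
```

```text
t: 4.85
position: [0.5491, -0.0195, 0.2689]
tool_rot: [0.403, 0.582, -0.402, 0.581]
contact_force: [0.1, 1.0, -0.9]
width: 0.0213
1208 [0.52585234 0.03951102 0.1048863 ] 0.10588664226915001 ((0.5258905291557312, 0.039023689925670624), 0.03719351440668106)
4401 [0.52516076 0.041725   0.07353332] 0.07386857895533627 ((0.5260232090950012, 0.03912133350968361), 0.0547662153840065)
3165
(array([  82,   74,   86,   67,   47,   37,   27,  916, 1463,  279,   67,
         20]), array([-0.00999969, -0.00813923, -0.00627877, -0.00441831, -0.00255785,
       -0.00069739,  0.00116307,  0.00302353,  0.00488399,  0.00674445,
        0.00860491,  0.01046537,  0.01232583]))
[ 3.10252690e-05 -3.22123398e-02 -3.37329139e-02] [0.00995955 0.03098747 0.02550771] ((-0.0005781116778962314, -0.0017329660477116704), 0.03210008889436722)
shift [ -0.9  -1.2 -58.5] t 4.9
x axis [-5.0e-04  1.9e-03 -1.0e+00] yaw of y 20.62
level turn (tool) [-0.     -0.002  -0.0003] q [-0.057  0.25   1.525  0.002  1.368 -0.418]
```

View pics/w2.png

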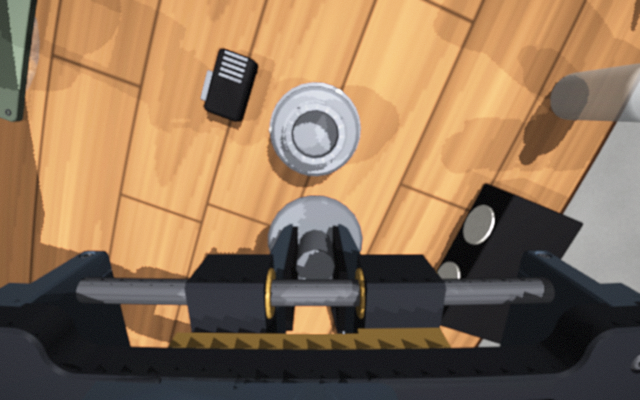

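Wrist view: mouth at (315,132), held disk flange at (316,240). The mouth is at (.526,.0391), and the held disk sits at tool y −0.6, z −1.7 mm, which matches the reading before the grasp. I'll move above the mouth.

```bash
python3 -m handwheel '[[[0,-0.002,0,0,-0.5,-30,15],[0,-0.002,0,20,-0.5,-55,15],[0,-0.002,0,60,-0.5,-61,15],[0,-0.002,0,100,-0.5,-61,15],[0,-0.002,0,125,-0.5,-61,15],[0,-0.002,0,136,-0.5,-61,15],[0,-0.002,0,136,-0.5,-61,15],[0,-0.002,0,136,-0.5,-61,15]]]'
python3 - <<'E'
from h import *
s=ctrl.sense();Q=R.from_quat(s['tool_rot']).as_matrix();Y,Z=Q[:,1],Q[:,2]
m=np.array([.52595,.03907,0]); d=m-(s['position']+Y*-.0006+Z*-.0017+Q[:,0]*.005); print('err y,z mm',d@Y*1e3,d@Z*1e3); plan([0,0,.117])
E
```

```text
t: 5.7
position: [0.5283, 0.0383, 0.1341]
tool_rot: [0.403, 0.581, -0.402, 0.582]
contact_force: [-0.1, -0.3, -0.7]
width: 0.0218
err y,z mm -1.6450506891982162 0.07725773898026089
shift [  15.9 -507.9 -150.5] t 5.7
x axis [ 2.2e-03  3.0e-04 -1.0e+00] yaw of y 20.65
level turn (tool) [-0.      0.0005 -0.0022] q [ 0.051  0.313  1.79   0.     1.036 -0.31 ]
```

```bash
python3 -m handwheel '[[[0,0,-0.002,0,-1.6,0,15],[0,0,-0.002,4,-1.6,0,15],[0,0,-0.002,6,-1.6,0,15],[0,0,-0.002,8,-1.6,0,15],[0,0,-0.002,8,-1.6,0,15]]]'
cat > e.py <<'E'
from h import *
s=ctrl.sense();Q=R.from_quat(s['tool_rot']).as_matrix();Y,Z=Q[:,1],Q[:,2]
m=np.array([.52595,.03907,0]); d=m-(s['position']+Y*-.0006+Z*-.0017+Q[:,0]*.005); print('err y,z mm',d@Y*1e3,d@Z*1e3,s['contact_force'].round(1)); plan([0,0,.117])
E
python3 e.py
```

```text
t: 6.2
position: [0.5266, 0.0377, 0.1258]
tool_rot: [0.402, 0.581, -0.402, 0.582]
contact_force: [0.5, -0.6, -0.7]
width: 0.0213
err y,z mm 0.49736778956254174 0.12025719393306934 [ 0.5 -0.6 -0.7]
shift [   8.9 -506.1 -150.4] t 6.2
x axis [-1.e-04 -5.e-04 -1.e+00] yaw of y 20.65
level turn (tool) [0.     0.0004 0.0003] q [ 5.000e-02  3.200e-01  1.804e+00 -1.000e-03  1.018e+00 -3.100e-01]
```

```bash
python3 -m handwheel '[[[0,0,0,2,0.3,0,15],[0,0,0,4,0.3,0,15],[0,0,0,6,0.3,0,15],[0,0,0,8,0.3,0,15],[0,0,0,9.5,0.3,0,15],[0,0,0,9.5,0.3,0,15]]]'
python3 e.py
```

```text
t: 6.8
position: [0.5268, 0.0377, 0.117]
tool_rot: [0.402, 0.581, -0.402, 0.582]
contact_force: [-2.7, -0.6, 4.4]
width: 0.0212
err y,z mm 0.25504968365105396 0.06730900631303426 [-2.7 -0.6  4.4]
shift [   0.  -506.3 -150.5] t 6.8
x axis [ 0.e+00 -6.e-04 -1.e+00] yaw of y 20.65
level turn (tool) [-0.      0.0005  0.0002] q [ 5.000e-02  3.300e-01  1.815e+00 -1.000e-03  9.970e-01 -3.100e-01]
```

```bash
python3 -m handwheel '[[[0,0,0,1,0,0,15],[0,0,0,1,0,0,40],[0,0,0,0,0,0,50],[0,0,0,-2,0,0,50],[0,0,0,-20,0,0,50],[0,0,0,-60,0,0,70],[0,0,0,-100,0,0,91],[0,0,0,-150,0,0,91],[0,0,0,-150,0,0,91],[0,0,0,-150,0,0,91]]]'
python3 - <<'E'
from h import *
s,a,d=cap('wrist','w3.png')
P=cloud('wrist',d,s); c0=np.array([.526,.039])
for lo,hi,r in [(.144,.155,.03),(.108,.1175,.04),(.07,.08,.065)]:
  m=(P[...,2]>lo)&(P[...,2]<hi)&(np.hypot(P[...,0]-c0[0],P[...,1]-c0[1])<r)
  q=P[m]; print(len(q),np.median(q[:,2]),cv2.minEnclosingCircle(q[:,:2].astype(np.float32)))
  A=np.c_[q[:,:2]-q[:,:2].mean(0),np.ones(len(q))]; print('slope',np.linalg.lstsq(A,q[:,2],rcond=None)[0])
plan([.4222,.25,.25])
E
```

```text
t: 7.8
position: [0.5273, 0.0379, 0.268]
tool_rot: [0.403, 0.581, -0.402, 0.582]
contact_force: [0.7, -0.0, -1.1]
width: 0.0868
150 0.144443708152264 ((0.5253427028656006, 0.03925584256649017), 0.010663261637091637)
slope [-0.00757721  0.00988903  0.14453184]
1875 0.11191517969617565 ((0.525010347366333, 0.03916824236512184), 0.032056454569101334)
slope [ 0.0006619  -0.00476709  0.1118194 ]
2290 0.0737947783668034 ((0.5252859592437744, 0.03972358629107475), 0.05391944944858551)
slope [-0.00018877 -0.00174945  0.0735608 ]
shift [  16.4  -22.7 -235.3] t 7.85
x axis [-9.e-04 -6.e-04 -1.e+00] yaw of y 20.65
level turn (tool) [-0.      0.0002  0.0011] q [ 5.000e-02  2.160e-01  1.577e+00 -1.000e-03  1.350e+00 -3.100e-01]
```

View pics/w3.png

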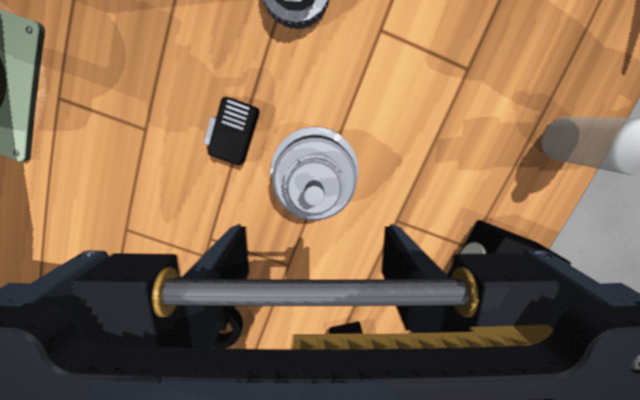

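The disk is seated: flange top about 6 mm above the rim after bias correction, level and concentric. In view w3 the disk is at (314,185) on the canister. Next I'll hover over the ring at a yaw of about 60°.

```bash
python3 -m handwheel '[[[-0.1,0,0,0,-2,-30,91],[-0.2,0,0,0,-6,-70,91],[-0.3,0,0,10,-10,-110,91],[-0.4,0,0,18,-14,-150,91],[-0.5,0,0,28,-18,-190,91],[-0.6,0,0,40,-22.7,-220,91],[-0.687,0,0,55,-22.7,-235,91],[-0.687,0,0,66,-22.7,-235,91],[-0.687,0,0,66,-22.7,-235,91],[-0.687,0,0,66,-22.7,-235,91]]]'
python3 - <<'E'
from h import *
s,a,d=cap('wrist','w4.png'); np.save('w4.npy',d); np.save('w4s.npy',np.r_[s['position'],s['tool_rot']])
P=cloud('wrist',d,s); c0=np.array([.422,.252])
for lo,hi,r in [(.060,.07,.045),(.029,.036,.055)]:
  m=(P[...,2]>lo)&(P[...,2]<hi)&(np.hypot(P[...,0]-c0[0],P[...,1]-c0[1])<r)
  q=P[m]; print(len(q),np.median(q[:,2]),cv2.minEnclosingCircle(q[:,:2].astype(np.float32)))
  v,u=np.where(m); print('px',u.min(),u.max(),v.min(),v.max())
plan([.4222,.25,.25])
c=a[max(0,v.min()-8):v.max()+8,max(0,u.min()-8):u.max()+8,::-1]
f=min(600/c.shape[0],800/c.shape[1]);cv2.imwrite('pics/w4c.png',cv2.resize(c,None,fx=f,fy=f,interpolation=cv2.INTER_CUBIC)); print(u.min()-8,v.min()-8,f)
E
```

```text
t: 8.85
position: [0.4224, 0.2487, 0.1998]
tool_rot: [0.183, 0.683, -0.184, 0.682]
contact_force: [0.4, -0.3, -0.1]
width: 0.0912
1154 0.06592573946371025 ((0.42002084851264954, 0.2537340521812439), 0.03202652558684349)
px 289 347 161 219
1428 0.03297788865721646 ((0.41990289092063904, 0.253537654876709), 0.04419057071208954)
px 282 354 147 219
shift [-49.6   0.6  -1.1] t 8.9
x axis [-9.e-04 -9.e-04 -1.e+00] yaw of y 59.88
level turn (tool) [-0.     -0.0003  0.0013] q [ 0.509  0.197  1.771 -0.     1.175 -0.536]
274 139 6.818181818181818
```

View pics/w4c.png

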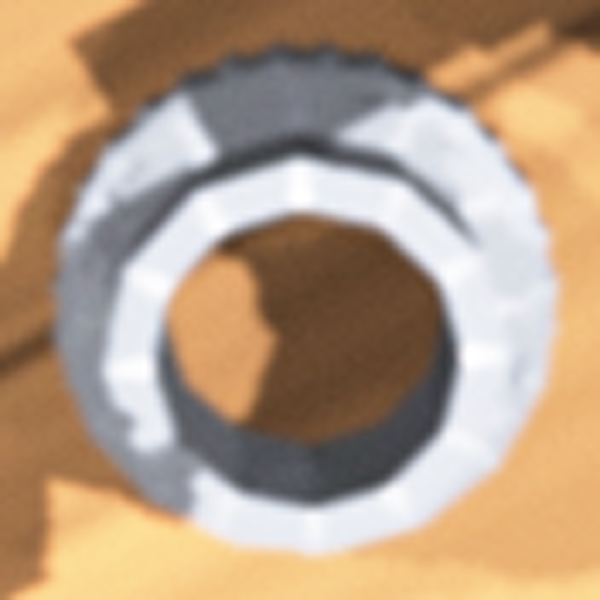

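The enlarged crop shows the grey twelve-sided collar with corners at crop (300,165) and (400,190), and near (108,360) and (495,355). The jaws therefore face corners now, so I'll turn 15° to face flats. The wrist camera agrees with itself at two yaws, so the 4 mm offset belongs to the top camera.

```bash
python3 -m handwheel '[[[-0.13,0,0,0,2,-2,91],[-0.262,0,0,20,3.3,-4.6,91],[-0.262,0,0.001,60,3.3,-4.6,91],[-0.262,0,0.001,100,3.3,-4.6,91],[-0.262,0,0.001,135,3.3,-4.6,91],[-0.262,0,0.001,155,3.3,-4.6,91],[-0.262,0,0.001,164,3.3,-4.6,91],[-0.262,0,0.001,164,3.3,-4.6,91],[-0.262,0,0.001,164,3.3,-4.6,70],[-0.262,0,0.001,164,3.3,-4.6,64],[-0.262,0,0.001,164,3.3,-4.6,58],[-0.262,0,0.001,164,3.3,-4.6,55],[-0.262,0,0.001,164,3.3,-4.6,55],[-0.262,0,0.001,164,3.3,-4.6,55],[-0.262,0,0.001,164,3.3,-4.6,55]]]' 30
python3 - <<'E'
from h import *
# hover 75 mm tool-z beyond mouth
s=ctrl.sense();Q=R.from_quat(s['tool_rot']).as_matrix()
t=np.array([.5258,.0392,.27])+Q[:,2]*.08; print(t); plan(t)
E
```

```text
t: 10.4
position: [0.4208, 0.2541, 0.0371]
tool_rot: [0.093, 0.701, -0.093, 0.701]
contact_force: [-1.4, 0.2, 6.0]
width: 0.0619
[0.60303901 0.01836411 0.27004117]
shift [-232.9 -180.   237.5] t 10.4
x axis [ 7.e-04  5.e-04 -1.e+00] yaw of y 74.9
level turn (tool) [ 0.      0.0005 -0.0007] q [ 0.52   0.38   1.993  0.     0.768 -0.788]
```

Width 61.9 mm, so the jaws are on the flats. I'll lift and hover beside the mouth.

```bash
python3 -m handwheel '[[[0,0,0,-30,0,0,50],[0,0,0,-75,0,0,50],[0,0,0,-120,0,0,50],[0,0,0,-165,0,0,50],[0,0,0,-205,-20,25,50],[0,0,0,-233,-45,60,50],[0,0,0,-233,-70,95,50],[0,0,0,-233,-98,130,50],[0,0,0,-233,-125,165,50],[0,0,0,-233,-150,200,50],[0,0,0,-233,-180,230,50],[0,0,0,-233,-180,237,50],[0,0,0,-233,-180,237,50],[0,0,0,-233,-180,237,50]]]'
python3 - <<'E'
from h import *
s,a,d=cap('wrist','w5.png'); np.save('w5.npy',d); np.save('w5s.npy',np.r_[s['position'],s['tool_rot']])
P=cloud('wrist',d,s); Q=R.from_quat(s['tool_rot']).as_matrix(); T=(P-s['position'])@Q
c0=np.array([.526,.039])
for lo,hi,r in [(.109,.1175,.04),(.07,.078,.065)]:
  m=(P[...,2]>lo)&(P[...,2]<hi)&(np.hypot(P[...,0]-c0[0],P[...,1]-c0[1])<r)
  q=P[m]; c,rad=cv2.minEnclosingCircle(q[:,:2].astype(np.float32)); print(len(q),np.median(q[:,2]),c,rad, 'tool',((np.r_[c,.11]-s['position'])@Q).round(4))
m=(np.hypot(T[...,1],T[...,2])<.055)&(T[...,0]>-.0)&(T[...,0]<.015)
t=T[m]; print(np.histogram(t[:,0],bins=12))
print(t.min(0),t.max(0),cv2.minEnclosingCircle(t[:,1:].astype(np.float32)))
k=t[(t[:,0]<.008)]
A=np.c_[k[:,1:],np.ones(len(k))]; print('slope',np.linalg.lstsq(A,k[:,0],rcond=None)[0])
plan([0,0,.2])
E
```

```text
t: 11.8
position: [0.6018, 0.0193, 0.2696]
tool_rot: [0.093, 0.701, -0.092, 0.701]
contact_force: [-0.3, -0.0, -2.0]
width: 0.0622
2272 0.11203965044249084 (0.5255723595619202, 0.0384659469127655) 0.03185606002807617 tool [ 0.1597 -0.0014 -0.0784]
2673 0.07384414816930063 (0.5260686278343201, 0.03893939033150673) 0.05398775264620781 tool [ 0.1597 -0.0008 -0.0781]
(array([ 102,  121,  824, 1783,  288,  129,  137,  127,   52,   55,   46,
         35]), array([1.29088293e-05, 1.25661853e-03, 2.50032822e-03, 3.74403792e-03,
       4.98774761e-03, 6.23145731e-03, 7.47516701e-03, 8.71887670e-03,
       9.96258640e-03, 1.12062961e-02, 1.24500058e-02, 1.36937155e-02,
       1.49374252e-02]))
[ 1.29088293e-05 -4.16353457e-02 -4.49442293e-02] [0.01493743 0.04264104 0.02455568] ((0.0005028471350669861, -0.01327956560999155), 0.0422498993575573)
slope [0.00138142 0.00029082 0.00411459]
shift [  70.2 -175.  -576. ] t 11.85
x axis [-5.e-04  1.e-03 -1.e+00] yaw of y 74.97
level turn (tool) [-0.     -0.0007 -0.0009] q [ 1.300e-02  3.360e-01  1.401e+00  1.000e-03  1.406e+00 -1.296e+00]
```

View pics/w5.png

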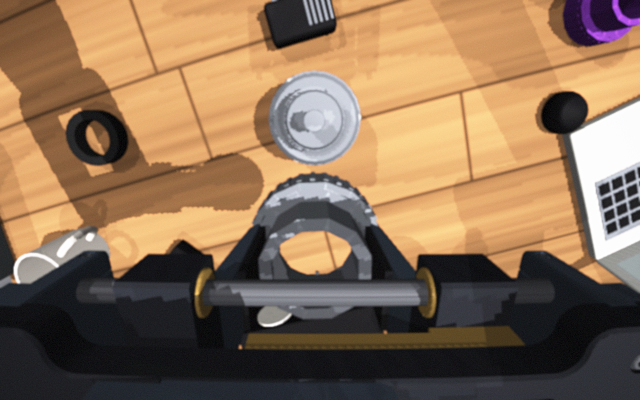

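Wrist view: mouth and disk at (315,120), held ring level at (315,230). I'll get the ring's offset from its visible skirt arc.

```bash
python3 - <<'E'
from h import *
from scipy.optimize import least_squares
d=np.load('w5.npy');w=np.load('w5s.npy');s={'position':w[:3],'tool_rot':w[3:]}
P=cloud('wrist',d,s);Q=R.from_quat(w[3:]).as_matrix();T=(P-w[:3])@Q
def arc(T,m,r):
    t=T[m][:,1:]; ang=np.round(np.degrees(np.arctan2(t[:,1],t[:,0]))/4); 
    e=np.array([t[ang==k][np.argmax(np.hypot(*t[ang==k].T))] for k in np.unique(ang) if -42<k*1 <-3])
    f=least_squares(lambda c:np.hypot(e[:,0]-c[0],e[:,1]-c[1])-r,[0,0],loss='soft_l1',f_scale=.0005); return f.x,len(e),np.abs(f.fun).mean()
m=(T[...,0]>.0015)&(T[...,0]<.009)&(np.hypot(T[...,1],T[...,2])<.055)
print(arc(T,m,.0445), arc(T,m,.044))
E
```

```text
(array([4.23934815e-05, 4.68989446e-04]), 38, np.float64(0.0010940034545244067)) (array([ 4.53622345e-05, -1.32603972e-04]), 38, np.float64(0.0010597327558585035))
```

```bash
python3 -m handwheel '[[[0,-0.001,-0.001,0,-0.8,-30,50],[0,-0.001,-0.001,0,-0.8,-60,50],[0,-0.001,-0.001,10,-0.8,-77,50],[0,-0.001,-0.001,40,-0.8,-78,50],[0,-0.001,-0.001,80,-0.8,-78,50],[0,-0.001,-0.001,108,-0.8,-78,50],[0,-0.001,-0.001,116,-0.8,-78,50],[0,-0.001,-0.001,116,-0.8,-78,50],[0,-0.001,-0.001,116,-0.8,-78,50]]]'
cat > e.py <<'E'
from h import *
s=ctrl.sense();Q=R.from_quat(s['tool_rot']).as_matrix();Y,Z=Q[:,1],Q[:,2]
m=np.array([.5258,.0388,0]); d=m-(s['position']+Y*-.0003+Z*-.0003); print('err y,z mm',d@Y*1e3,d@Z*1e3,'F',s['contact_force'].round(1),'M',s['torque'].round(2),'z',s['position'][2].round(4),'w',s['width'].round(4)); plan([0,0,.13])
E
python3 e.py
```

```text
t: 12.75
position: [0.5271, 0.0397, 0.1556]
tool_rot: [0.092, 0.7, -0.092, 0.702]
contact_force: [0.2, 0.1, -0.6]
width: 0.062Traceback (most recent call last):
  File "e.py", line 3, in <module>
    m=np.array([.5258,.0388,0]); d=m-(s['position']+Y*-.0003+Z*-.0003); print('err y,z mm',d@Y*1e3,d@Z*1e3,'F',s['contact_force'].round(1),'M',s['torque'].round(2),'z',s['position'][2].round(4),'w',s['width'].round(4)); plan([0,0,.13])
                                                                                                                                                                                                      ^^^^^^^^^^^^^^^^
AttributeError: 'float' object has no attribute 'round'
```

```bash
sed -i "s/s\['width'\].round(4)/s['width']/" e.py; python3 e.py
```

```text
err y,z mm -1.0159029596046447 -1.2035017857053878 F [ 0.2  0.1 -0.6] M [ 0.06 -0.2  -0.02] z 0.1556 w 0.06200327340259543
shift [  23.9 -174.6 -499. ] t 12.75
x axis [ 0.0032  0.     -1.    ] yaw of y 75.02
level turn (tool) [ 0.      0.0031 -0.0008] q [ 0.053  0.291  1.763 -0.     1.085 -1.256]
```

```bash
python3 -m handwheel '[[[0,0.003,-0.001,0,-1.0,-1.2,50],[0,0.003,-0.001,3,-1.0,-1.2,50],[0,0.003,-0.001,6,-1.0,-1.2,50],[0,0.003,-0.001,6,-1.0,-1.2,50]]]'; python3 e.py
```

```text
t: 13.15
position: [0.5255, 0.039, 0.1494]
tool_rot: [0.092, 0.701, -0.092, 0.701]
contact_force: [-0.4, 0.7, -1.4]
width: 0.0619
err y,z mm 0.27983939538608565 0.7238243384211271 F [-0.4  0.7 -1.4] M [ 0.09 -0.19  0.04] z 0.1494 w 0.06191285128202288
shift [  19.6 -173.5 -497.5] t 13.15
x axis [-4.e-04 -2.e-04 -1.e+00] yaw of y 75.01
level turn (tool) [ 0.     -0.0003  0.0003] q [ 0.052  0.296  1.773 -0.     1.073 -1.257]
```

```bash
python3 -m handwheel '[[[0,0,0,3,0.2,0.5,50],[0,0,0,6,0.2,0.5,50],[0,0,0,9,0.2,0.5,50],[0,0,0,12,0.2,0.5,50],[0,0,0,14,0.2,0.5,50],[0,0,0,14,0.2,0.5,50]]]'; python3 e.py
```

```text
t: 13.75
position: [0.5258, 0.039, 0.135]
tool_rot: [0.092, 0.701, -0.092, 0.701]
contact_force: [0.2, -0.2, -0.6]
width: 0.062
err y,z mm 0.1628783448703337 0.554314222626872 F [ 0.2 -0.2 -0.6] M [ 0.09 -0.2   0.04] z 0.135 w 0.06197236862205599
shift [   5.6 -173.7 -497.8] t 13.75
x axis [-1.2e-03 -2.0e-04 -1.0e+00] yaw of y 75.01
level turn (tool) [ 0.     -0.0011  0.0005] q [ 0.052  0.311  1.792 -0.     1.04  -1.257]
```

```bash
python3 -m handwheel '[[[0,-0.001,0,2,0.1,0.3,50],[0,-0.001,0,4,0.1,0.3,50],[0,-0.001,0,5.5,0.1,0.3,50],[0,-0.001,0,5.5,0.1,0.3,50]]]'; python3 e.py
```

```text
t: 14.15
position: [0.5259, 0.039, 0.1292]
tool_rot: [0.092, 0.701, -0.092, 0.701]
contact_force: [-0.9, -0.0, -1.1]
width: 0.0616
err y,z mm 0.17392222994751957 0.36179631083457386 F [-0.9 -0.  -1.1] M [ 0.05 -0.19  0.02] z 0.1292 w 0.06162485397057444
shift [-3.000e-01 -1.737e+02 -4.979e+02] t 14.15
x axis [-7.e-04 -5.e-04 -1.e+00] yaw of y 75.01
level turn (tool) [ 0.     -0.0006  0.0007] q [ 5.300e-02  3.160e-01  1.800e+00 -1.000e-03  1.026e+00 -1.256e+00]
```

```bash
python3 -m handwheel '[[[0,0,0,1.5,0.1,0.3,50],[0,0,0,3,0.1,0.3,50],[0,0,0,4,0.1,0.3,50],[0,0,0,4,0.1,0.3,50]]]'; python3 e.py
```

```text
t: 14.55
position: [0.5266, 0.039, 0.127]
tool_rot: [0.092, 0.701, -0.092, 0.701]
contact_force: [-1.3, -0.7, 10.2]
width: 0.0618
err y,z mm -0.08427903373076133 -0.5338701671535074 F [-1.3 -0.7 10.2] M [-0.    0.37 -0.05] z 0.127 w 0.061765185378315886
shift [  -3.4 -173.9 -498.6] t 14.55
x axis [ 9.e-04 -5.e-04 -1.e+00] yaw of y 75.01
level turn (tool) [-0.      0.001   0.0003] q [ 5.300e-02  3.190e-01  1.803e+00 -1.000e-03  1.019e+00 -1.256e+00]
```

Contact at TCP z 0.127 puts the ring 18 mm above the rim, so about 80° to go. I'll turn clockwise and follow the pitch down.

```bash
python3 -m handwheel '[[[0.1,0,0,1.0,0,-0.3,50],[0.2,0,0,1.4,0,-0.3,50],[0.3,0,0,1.8,0,-0.3,50],[0.4,0,0,2.2,0,-0.3,50],[0.5,0,0,2.6,0,-0.3,50],[0.6,0,0,3.0,0,-0.3,50],[0.7,0,0,3.5,0,-0.3,50],[0.8,0,0,3.9,0,-0.3,50],[0.8,0,0,3.9,0,-0.3,50]]]'; python3 e.py
```

```text
t: 15.45
position: [0.5269, 0.0391, 0.1239]
tool_rot: [0.358, 0.609, -0.358, 0.611]
contact_force: [-0.2, 0.5, 3.2]
width: 0.0615
err y,z mm -1.0902123014471583 -0.25076887758115174 F [-0.2  0.5  3.2] M [-0.   -0.01 -0.15] z 0.1239 w 0.061494675289946135
shift [  -7.5 -479.2 -222.7] t 15.45
x axis [ 2.7e-03 -4.0e-04 -1.0e+00] yaw of y 29.17
level turn (tool) [-0.      0.0017 -0.0021] q [ 5.300e-02  3.220e-01  1.807e+00 -1.000e-03  1.010e+00 -4.560e-01]
```

```bash
python3 -m handwheel '[[[0.1,0.001,-0.002,0.8,-0.5,0,50],[0.2,0.001,-0.002,1.2,-0.5,0,50],[0.3,0.001,-0.002,1.6,-0.5,0,50],[0.4,0.001,-0.002,2.0,-0.5,0,50],[0.5,0.001,-0.002,2.4,-0.5,0,50],[0.5,0.001,-0.002,2.4,-0.5,0,50]]]'; python3 e.py
```

```text
t: 16.05
position: [0.5269, 0.039, 0.1219]
tool_rot: [0.498, 0.502, -0.497, 0.503]
contact_force: [-0.6, 0.3, 2.8]
width: 0.062
err y,z mm -0.9389969621664175 0.49306089649838664 F [-0.6  0.3  2.8] M [ 0.02 -0.04 -0.11] z 0.1219 w 0.061971553997530286
shift [  -8.9 -527.2   33.3] t 16.05
x axis [ 1.5e-03  3.0e-04 -1.0e+00] yaw of y 0.62
level turn (tool) [ 0.     -0.0003 -0.0015] q [0.052 0.324 1.809 0.    1.007 0.041]
```

```bash
python3 -m handwheel '[[[0.08,0,-0.001,0.6,-0.2,0,50],[0.16,0,-0.001,0.9,-0.2,0,50],[0.22,0,-0.001,1.2,-0.2,0,50],[0.28,0,-0.001,1.4,-0.2,0,50],[0.28,0,-0.001,1.4,-0.2,0,50]]]' 45; python3 e.py
```

```text
t: 16.55
position: [0.5272, 0.0389, 0.1212]
tool_rot: [0.563, 0.429, -0.561, 0.429]
contact_force: [0.1, -1.1, 5.0]
width: 0.0618
err y,z mm -1.2346738173321592 0.9163287207543838 F [ 0.1 -1.1  5. ] M [-0.12  0.1  -0.  ] z 0.1212 w 0.06184315793348654
shift [  -9.9 -498.4  176.3] t 16.55
x axis [ 1.9e-03  5.0e-04 -1.0e+00] yaw of y -15.26
level turn (tool) [ 0.     -0.001  -0.0017] q [0.052 0.325 1.81  0.    1.005 0.318]
```

```bash
python3 -m handwheel '[[[0.06,0,-0.001,0.6,-0.2,0,50],[0.12,0,-0.001,0.8,-0.2,0,50],[0.18,0,-0.001,1.0,-0.2,0,50],[0.24,0,-0.001,1.2,-0.2,0,50],[0.24,0,-0.001,1.2,-0.2,0,50]]]' 45; python3 e.py
```

```text
t: 17.05
position: [0.5278, 0.0389, 0.1212]
tool_rot: [0.61, 0.359, -0.608, 0.36]
contact_force: [-0.0, -0.6, 8.1]
width: 0.0617
err y,z mm -1.6974879245873675 1.5986696198267245 F [-0.  -0.6  8.1] M [-0.17  0.2  -0.01] z 0.1212 w 0.06170399942095236
shift [ -10.5 -443.5  288.7] t 17.05
x axis [ 3.2e-03  7.0e-04 -1.0e+00] yaw of y -28.84
level turn (tool) [ 0.     -0.0021 -0.0024] q [5.100e-02 3.250e-01 1.810e+00 1.000e-03 1.003e+00 5.550e-01]
```

The ring has landed on the disk. The studs still have axial play to take up, so I'll keep turning without pushing.

```bash
python3 -m handwheel '[[[0.06,-0.001,-0.002,0,-0.8,0.7,50],[0.12,-0.001,-0.002,0,-0.8,0.8,50],[0.18,-0.001,-0.002,0,-0.8,0.8,50],[0.24,-0.001,-0.002,0,-0.8,0.8,50],[0.30,-0.001,-0.002,0,-0.8,0.8,50],[0.30,-0.001,-0.002,0,-0.8,0.8,50]]]' 50; python3 e.py
```

```text
t: 17.65
position: [0.527, 0.0389, 0.1211]
tool_rot: [0.656, 0.266, -0.655, 0.265]
contact_force: [0.7, 1.0, 1.1]
width: 0.0618
err y,z mm -0.48538017138121087 1.561338439028897 F [0.7 1.  1.1] M [ 0.09 -0.19 -0.12] z 0.1211 w 0.061813304652759374
shift [  -9.8 -339.1  405.3] t 17.65
x axis [ 0.0017  0.0015 -1.    ] yaw of y -45.86
level turn (tool) [ 0.     -0.0023 -0.0001] q [0.051 0.325 1.81  0.002 1.005 0.851]
```

```bash
python3 -m handwheel '[[[0.07,-0.002,0,0,-0.2,0.5,50],[0.14,-0.002,0,0,-0.2,0.5,50],[0.21,-0.002,0,0,-0.2,0.5,50],[0.28,-0.002,0,0,-0.2,0.5,50],[0.35,-0.002,0,0,-0.2,0.5,50],[0.35,-0.002,0,0,-0.2,0.5,50]]]' 50; python3 e.py
```

```text
t: 18.25
position: [0.5259, 0.0381, 0.1212]
tool_rot: [-0.69, -0.149, 0.692, -0.15]
contact_force: [-1.7, -1.4, 3.9]
width: 0.0623
err y,z mm -0.5177522005834756 -0.1936545806328403 F [-1.7 -1.4  3.9] M [-0.68  0.36  0.83] z 0.1212 w 0.06233893042589629
shift [  -8.1 -182.9  494.5] t 18.25
x axis [-0.0013 -0.0019 -1.    ] yaw of y -65.56
level turn (tool) [ 0.      0.002  -0.0011] q [ 0.052  0.325  1.811 -0.002  1.008  1.197]
```

Torque rose to 0.83 N m, which is the stop. I'll tighten a little more.

```bash
python3 -m handwheel '[[[0.05,0.001,0,0,0,0,50],[0.1,0.001,0,0,0,0,50],[0.14,0.001,0,0,0,0,50],[0.14,0.001,0,0,0,0,50]]]' 58; python3 e.py
```

```text
t: 18.65
position: [0.5259, 0.0382, 0.1213]
tool_rot: [-0.699, -0.102, 0.7, -0.103]
contact_force: [-0.9, 0.5, 2.7]
width: 0.0624
err y,z mm -0.5146243706858598 0.1992902772094911 F [-0.9  0.5  2.7] M [0.12 0.11 1.57] z 0.1213 w 0.062443731505939404
shift [  -8.7 -114.7  514.7] t 18.65
x axis [-0.     -0.0018 -1.    ] yaw of y -73.27
level turn (tool) [-0.      0.0006 -0.0018] q [ 0.052  0.324  1.811 -0.002  1.006  1.332]
```

```bash
python3 -m handwheel '[[[0.05,0.001,-0.001,0,0,0,50],[0.12,0.001,-0.001,0,0,0,50],[0.12,0.001,-0.001,0,0,0,50]]]' 58; python3 e.py
```

```text
t: 18.95
position: [0.5262, 0.0384, 0.1214]
tool_rot: [0.705, 0.062, -0.704, 0.062]
contact_force: [-0.5, 0.7, 3.1]
width: 0.0623
err y,z mm -0.23680706493906298 0.7819997015706667 F [-0.5  0.7  3.1] M [0.11 0.02 1.35] z 0.1214 w 0.062265605602211074
shift [ -9.3 -53.8 524.8] t 18.95
x axis [ 1.3e-03 -5.0e-04 -1.0e+00] yaw of y -79.97
level turn (tool) [-0.     -0.0012 -0.0007] q [ 5.100e-02  3.240e-01  1.812e+00 -1.000e-03  1.005e+00  1.447e+00]
```

The torque has levelled off at about 1.4 N m, so it is tight. I'll release, rise and check.

```bash
python3 -m handwheel '[[[0,0,0,0,0,0,66],[0,0,0,0,0,0,75],[0,0,0,0,0,0,85],[0,0,0,-3,0,0,90],[0,0,0,-30,0,0,91],[0,0,0,-70,0,0,91],[0,0,0,-110,0,0,91],[0,0,0,-150,0,0,91],[0,0,0,-150,0,0,91],[0,0,0,-150,0,0,91]]]'
python3 - <<'E'
from h import *
s,a,d=cap('wrist','w6.png')
P=cloud('wrist',d,s); c0=np.array([.526,.039])
for n,lo,hi,r in [('collar',.142,.156,.04),('skirt',.111,.121,.055),('can',.07,.08,.065)]:
  m=(P[...,2]>lo)&(P[...,2]<hi)&(np.hypot(P[...,0]-c0[0],P[...,1]-c0[1])<r)
  q=P[m]; z=np.median(q[:,2]); q=q[abs(q[:,2]-z)<.004]
  A=np.c_[q[:,:2]-c0,np.ones(len(q))]; print(n,len(q),z.round(4),cv2.minEnclosingCircle(q[:,:2].astype(np.float32)),'slope',np.linalg.lstsq(A,q[:,2],rcond=None)[0][:2].round(4))
cap('scene','scene2.png'); cap('top','top2.png')
A=cv2.imread('pics/top.png').astype(int);B=cv2.imread('pics/top2.png').astype(int)
for n,(u,v) in dict(tape=(432,229),handheld=(422,147),handmic=(320,254),mug=(478,172),mouse=(206,184)).items():
  print(n,np.abs(A-B)[v-18:v+18,u-18:u+18].mean().round(1))
E
```

```text
t: 19.95
position: [0.5261, 0.0384, 0.2721]
tool_rot: [0.706, 0.062, -0.703, 0.062]
contact_force: [-0.2, -0.4, -0.1]
width: 0.091
collar 1210 0.1496 ((0.5265717506408691, 0.03940211981534958), 0.032035697251558304) slope [0.001  0.0005]
skirt 1726 0.1165 ((0.5266218781471252, 0.039403922855854034), 0.04429759830236435) slope [0.0134 0.0031]
can 939 0.0735 ((0.5268668532371521, 0.03977645933628082), 0.05401451140642166) slope [0.0107 0.0023]
tape 29.6
handheld 5.5
handmic 9.2
mug 4.4
mouse 7.0
```

View pics/w6.png

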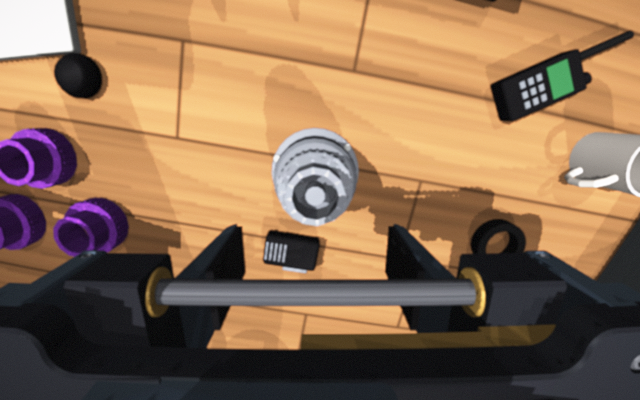

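In w6 the ring is level and concentric over the disk, with the collar at (315,195) and the knob in its hole. Collar top is about 44 mm above the rim, so the ring centre is about 12 mm above it. The bystanders look untouched. The tape patch differs between the two top views, probably because of the arm's shadow. I'm handing in.

```bash
python3 -c "
from workcell import ctrl
print(ctrl.hand_in())"
```

```text
the job is handed in; nothing more can be done
None
```

The canister is closed: I set the disk in the mouth, let it go, then screwed the grey ring clockwise over it by about 155°. The job was handed in at about t = 20 s; it reports no verdict.

**Disk:** before the ring went on, its flange measured about 6 mm above the rim, level (slope under 0.005) and within about 0.6 mm of the axis.

**Ring:** turning stiffened to about 1.4–1.6 N m, then levelled off, so some of the last few degrees may have been the pads slipping on the collar. After release, its centre is about 12 mm above the rim, taking off the wrist camera's roughly 1.6 mm height bias. It is level (collar slope about 0.001), less than 0.5 mm off the canister's axis, and the gripper is clear above it.

**Checks that disagreed:**
- The top camera sat about 4 mm off from the wrist camera. I used the wrist camera because its readings agreed at different yaws.
- In the before/after comparison of the top view, the tape patch differed clearly. The arm's shadow now falls there and the gripper never went near the tape, so I put it down to the shadow. I did not measure the tape's position again. The other bystanders differed only slightly.
- The ring landed on the disk about 45–50° before the torque rose, and I took that as thread play.

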